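Find the bowed cover with a straightedge

TASK

One of the two covers on the blue fixture is bowed and the other is true. Lay the straightedge lengthways along the middle of a cover, let go, and press it gently with the closed fingers first on its yellow end, then on its plain end, to feel whether it rocks; go on to the other cover if it does not. When both ends have been pressed down in turn on the cover where it rocks, leave the straightedge lying there for the fitter, and leave the other things on the bench alone.

Things in the scene. Friction and masses are not known exactly. Their poses are not given: they have to be found in the camera images.
- fixture: blue steel plate fixed to the bench, 240 x 210 x 24 mm; origin at the centre of its underside, x along the covers' length, y across (to the left lane), z up. Two aluminium covers, alike from above, are bolted side by side on it: each a flange 170 x 66 x 10 mm and in its middle a raised machined face 150 mm (along x) by 46 mm. Which one is bowed changes from start to start
- lane_left (a point): centre of the face of the cover in the fixture's +y lane, 46 mm above the bench, 55 mm from the fixture's centre line; axes as the fixture. A bowed face falls 3 mm from a crest across its middle to each end: the straightedge rests on one half and, with hardly any force, tips over onto the other when that end is pressed (each tip of the bar moves some 7 mm)
- lane_right (a point): the same point of the cover in the -y lane. A true face is plane but slopes along x, 3 mm up to one end and 3 mm down to the other, like half of a bowed one: a slanting straightedge tells nothing, only whether it tips when pressed. Faces are hard and are marked if the straightedge bears on them with over 20 N, its weight included
- grip (a point): loose straightedge: flat dark steel bar 180 x 26 x 8 mm, the last 30 mm of one end yellow, with a wooden grip on the middle of its top, 50 mm long (along the bar), 16 mm wide, 45 mm high. This point lies in the grip, 33 mm above the bar's underside, 25 mm above its top. x along the bar to the yellow end, z up
- yellow_end (a point): middle of the top edge of the straightedge's yellow end, 90 mm from the middle of the bar, 8 mm above its underside; axes as grip
- plain_end (a point): middle of the top edge of the straightedge's unpainted end, 90 mm from the middle of the bar the other way, 8 mm above its underside; axes as grip
- straightedge: the straightedge as a whole, about 0.3 kg; origin at the centre of its underside, x to the yellow end. Ends are pressed on the bar's top, 55 to 75 mm from its middle; 4 to 10 N held for half a second is enough
- mug: bystander: green ceramic mug of hex keys, 80 mm wide, 155 mm high with the keys; origin under its centre
- torque_driver: bystander: silver torque screwdriver lying along its x, 210 mm long, 33 mm high; origin under its middle
- torch: bystander: orange torch lying along its x, 165 mm long, 48 mm high; origin under its middle
- mirror: bystander: inspection mirror on a stick lying along its x, 275 mm long, 14 mm high; origin under its middle
Not all that is in view belongs to the job. Leave any purple or turquoise look-alike of the straightedge alone.

How it is judged:
By the outcome, as a careful person would: the job done as asked, in the order asked, and still so for the second after the job is handed in, with the robot touching nothing.
It also fails if it takes over 72 s, if anything falls off the work surface, if the arm or the gripper's body presses on something with over 40 N, if the wrist force passes 120 N, or if a joint passes its speed limit or range.

ROBOT

A 6-joint arm with a two-finger parallel gripper is mounted at the origin on the work surface. World frame = base frame: x ahead of the robot, y to its left, z up, the work surface at z = 0. Lengths are in mm, angles in degrees, forces in N, time in s.
With the tool pointing down it reaches from about 300 to 850 mm from the base axis. Payload 4.2 kg.
Tool frame: the origin (TCP) lies between the finger pads; the fingertips stand 22 mm ahead of it and the grasp point (between the pads) lies 3 mm ahead of it (manip.tip_reach is the distance from the TCP to the fingertips, in mm); z points along the fingers, y is the line along which they close (so a half turn about z gives the same grasp; the last joint's range is limited). The gripper opens to 91 mm and grips with 3 to 60 N. Pads are 32 mm wide; open, the fingers measure 118 mm over their backs; the gripper's body (76 mm by 178 mm) begins 60 mm behind the grasp point.
Start: joints at [-69.844, 18.312, 89.639, -0, 72.044, -1.146], TCP at [208.897, -535.727, 235.976] pointing down, gripper open.
Joint ranges: [-177.97, 177.97], [-48.28, 115.42], [12.27, 149.76], [-77.06, 257.06], [2.81, 150.46], [-146.56, 146.56]. Speed limits (degrees/s): [147.25, 147.25, 180, 180, 180, 180].

INTERFACE

Orientations are given as [roll, pitch, yaw] about the fixed x, y, z axes, in that order (R = Rz(yaw) Ry(pitch) Rx(roll)).
In Python, from cell import manip, imaging, finder gives the robot as it stands.
- The arm moves only by the tool arm_command, never from a script. Its argument "plan" is text: rows parted by semicolons, each of 6 numbers parted by spaces: the shift along the tool's x, y, z in cm, then the turn, a rotation vector about the tool's x, y, z in rad. In form: dx dy dz rx ry rz; .... A call has 1 to 12 rows; each row is the pose to reach, as a shift and turn from the pose commanded when the call began, along the tool's axes at that moment; what a row does not reach only later rows make up. A row lasts 1/12 s, in which the tool goes at most 41.7 mm and 7.16 degrees, less where a joint would pass 70% of its speed; a pose out of reach is approached as far as the arm can. A call with a gripper value outside its range is refused whole. "fingers" is the gripper command: -1 is shut, 1 is fully open, values between are in proportion, set as the call begins (left out, the last holds). The fingers move at their own pace and stop on an object; "squeeze" is the grip in N (left out, the last holds). Time passes only in rows, so rows that repeat a pose let the fingers close. It gives the time, the measured TCP pose, the force, the opening and the grip force at its end, in the units of the state.
- manip.state(): the state, without advancing time (a new reading comes with each control period).
- imaging.get_image(name): name is "side" or "top"; returns (picture, depth): 480x640x3 uint8, red, green, blue; 480x640 float32, mm along the optical axis (not along the pixel's ray), 0 where there is no reading.
- imaging.calibration(name): a dict with "K" (3x3 intrinsics, pixels), "dist_coeffs" ([k1, k2, p1, p2, k3] as OpenCV has them; the pictures are not rectified), "cam_to_world" (4x4, takes a point from camera to world coordinates). Camera axes: x right, y down, z forward; pixel columns grow to the right and rows downward; lengths in mm; the calibration is good to about 2 mm. A picture is of the moment at which its call begins. calibration takes no time and is no camera call.
- manip.job_done(): hands the job in; it is judged then, once.
Trained networks look in the newest picture that a camera, given by its name, has taken for a name from the list of things; names that differ only in an ending like _2 or _b are one class to them, and where a whole thing is asked for, a point or a joint stands for the part that bears it (a point fixed in the world has none). Each returns a list of dicts, best first, with "score" (0 to 1); they miss things now and then, are a little off and sometimes report something else, mostly with a low value. They report only what shows in the picture. A call takes as long as a camera call. They do not tell look-alikes from the thing itself.
- finder.boxes_of(target, camera): "point" ([column, row] in pixels, amid what is visible of it).
- finder.pinpoint(target, camera): "point" ([column, row] in pixels: a listed point, or the origin of a listed thing).
The state is a dict: "t": time; "joint_pos": joint angles; "qvel": joint speeds; "joint_torque": joint torques, N m; "eef_pos": TCP position; "eef_rot": TCP orientation; "contact_force": force on the tool from outside, world axes, zero at the start; "ft_torque": the same for the moment, N m; "opening": finger opening in mm; "finger_force": force on a finger pad.
Only numpy, scipy, OpenCV 4.12 (cv2) and the standard library are available. Lean on these libraries where they do the work, as an engineer would, in place of code of your own. Each camera call takes 0.05 s, during which the arm holds its last target. There are 200 camera calls.

## Working session

There is one attempt and no reset: what is moved stays moved. The work goes in short steps, Python scripts to look and compute and a tool call to move; the robot and the scene stay as the last step left them, time stands still between calls to the robot, and variables do not carry over. Pictures are saved under pics/ and viewed, at most 10 in all, crops included, and the job is handed in when it is done.

Besides the shell and the picture viewer there is one more tool, called after "Emit:" as name(argument=value, ...), one argument or row to a line, values as JSON. arm_command: Moves the arm, as the interface text tells. Its arguments: {"type":"object","properties":{"plan":{"type":"string"},"fingers":{"type":"number"},"squeeze":{"type":"number"}},"required":["plan"]}

```bash
ls; mkdir -p pics; cat > h.py <<'E'
import numpy as np, cv2
from cell import manip, imaging, finder
def ray(cam,p):
    c=imaging.calibration(cam);K=np.array(c["K"]);T=np.array(c["cam_to_world"])
    u=cv2.undistortPoints(np.array([[p]],float),K,np.array(c["dist_coeffs"]))[0,0]
    return T[:3,3],T[:3,:3]@np.array([u[0],u[1],1.])
def at_z(cam,p,z):
    o,d=ray(cam,p);return o+d*(z-o[2])/d[2]
def at_d(cam,p,depth):
    o,d=ray(cam,p);r,c=int(round(p[1])),int(round(p[0]))
    w=depth[max(r-1,0):r+2,max(c-1,0):c+2];w=w[w>0]
    return o+d*np.median(w) if len(w) else None
E
python3 - <<'E'
from h import *
np.set_printoptions(precision=1,suppress=True)
for cam in("top","side"):
    im,d=imaging.get_image(cam);cv2.imwrite(f"pics/{cam}0.png",im[...,::-1]);np.save(cam+"_d.npy",d)
    for n,z in(("fixture",0),("lane_left",46),("lane_right",46),("grip",33),("yellow_end",8),("plain_end",8),("straightedge",0),("mug",0),("torque_driver",0),("torch",0),("mirror",0)):
        for r in finder.pinpoint(n,cam)[:3]:
            print(cam,n,round(r["score"],2),np.array(r["point"]),at_z(cam,r["point"],z))
print(manip.state())
E
```

```text
pics
top fixture 0.73 [212.2 244.1] [539.4 107.8   0. ]
top lane_left 0.84 [188.5 239.2] [544.1 151.5  46. ]
top lane_right 0.51 [336.  235.6] [ 551.6 -176.    46. ]
top grip 0.94 [449.  353.1] [ 294.  -421.1   33. ]
top grip 0.71 [334.4 236.7] [ 551.1 -172.9   33. ]
top grip 0.71 [527.8 288.6] [ 433.4 -603.3   33. ]
top yellow_end 0.95 [513.5 327.5] [ 347.4 -576.1    8. ]
top yellow_end 0.85 [374.2 250.4] [ 523.1 -264.6    8. ]
top yellow_end 0.66 [480.2 328.7] [ 345.4 -500.1    8. ]
top plain_end 0.93 [525.8 250.1] [ 523.  -614.7    8. ]
top plain_end 0.92 [354.  278.5] [ 459.1 -217.6    8. ]
top plain_end 0.85 [299.  217.2] [600.6 -92.6   8. ]
top straightedge 0.91 [444.4 348.3] [ 302.1 -419.7    0. ]
top straightedge 0.82 [519.6 284.8] [ 443.8 -598.7    0. ]
top straightedge 0.71 [353.7 316.6] [ 373.6 -216.5    0. ]
top mug 0.75 [259.  130.4] [813.5   3.9   0. ]
top torch 0.6 [177.5 150.2] [765.2 197.6   0. ]
top mirror 0.59 [374.  154.5] [ 753.1 -269.6    0. ]
side fixture 0.78 [309.  206.6] [533.2  95.    0. ]
side lane_left 0.84 [310.9 184.9] [539.8 152.2  46. ]
side lane_righ
[... 687 characters left out ...]
.1] [ 297.6 -409.1    0. ]
side mug 0.89 [398. 226.] [813.7  -2.5   0. ]
side torque_driver 0.91 [323.6 338.2] [ 568.4 -419.7    0. ]
side torque_driver 0.32 [311.3 206.7] [540.7  94.4   0. ]
side torch 0.6 [375.7 185.4] [766.1 211.    0. ]
side torch 0.19 [313. 206.] [546.4  98.    0. ]
{'t': 1.2, 'joint_pos': array([-69.8,  18.3,  89.6,  -0. ,  72. ,  -1.1]), 'qvel': array([ 0.1, -0. ,  0. , -0.1,  0. ,  0. ]), 'joint_torque': array([  0. , -41.2, -23.2,   0.1,   0. ,  -0. ]), 'eef_pos': array([ 208.9, -535.7,  235.9]), 'eef_rot': array([180. ,   0. ,  21.3]), 'contact_force': array([-0.7,  0.2, -0.5]), 'ft_torque': array([ 0., -0., -0.]), 'finger_force': 0.0, 'opening': 91.51997017609368}
```

View pics/top0.png

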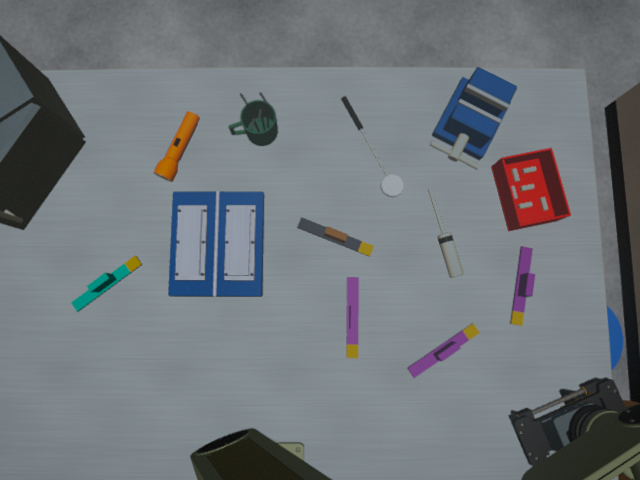

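```bash
python3 - <<'E'
import cv2
im=cv2.imread("pics/top0.png");s=cv2.imread("pics/side0.png")
cv2.imwrite("pics/crop0.png",cv2.resize(s[130:430,160:560],(800,600),interpolation=cv2.INTER_CUBIC))
E
```

```text
(no output)
```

View pics/crop0.png

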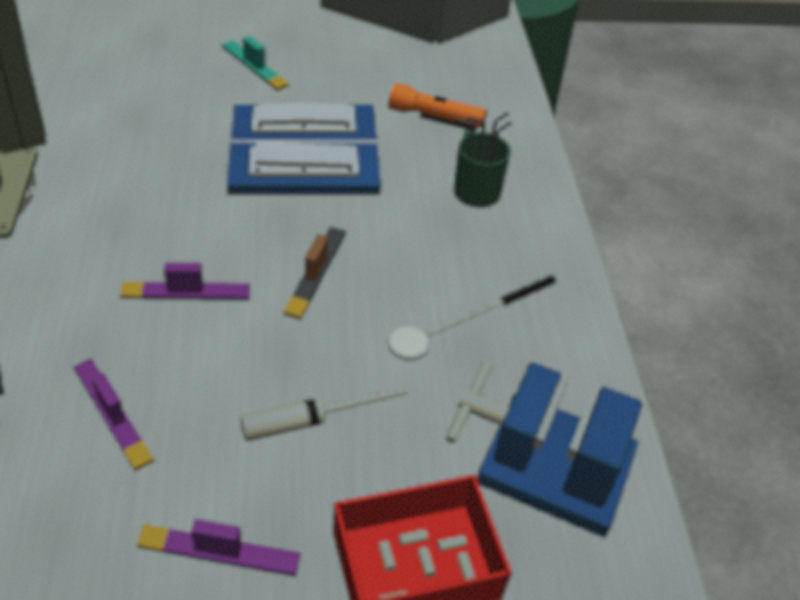

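The straightedge meant is the dark steel bar with the wooden grip: top (336,236), side (320,259). The look-alikes are purple at top (352,316), (444,350) and (522,286), and turquoise at top (106,284). The enlarged side crop shows the dark bar and brown grip at crop (318,272). The fixture is at top (217,244).

```bash
cat >> h.py <<'E'
from scipy.spatial.transform import Rotation as R
def rect(cam,mask,z):
    ys,xs=np.nonzero(mask);P=np.array([at_z(cam,p,z)[:2] for p in zip(xs,ys)],np.float32)
    c,s,a=cv2.minAreaRect(P);b=cv2.boxPoints((c,s,a));e=[b[1]-b[0],b[2]-b[1]];e=max(e,key=np.linalg.norm)
    return np.array(c),sorted(s),np.degrees(np.arctan2(e[1],e[0])),P.mean(0)
def move(pos,rpy,f=None):
    "shift/turn row from the present pose to a world pose"
    s=manip.state() if f is None else f
    R0=R.from_euler("xyz",s["eef_rot"],degrees=True);R1=R.from_euler("xyz",rpy,degrees=True)
    d=R0.inv().apply(np.array(pos)-s["eef_pos"])/10;r=(R0.inv()*R1).as_rotvec()
    return " ".join(f"{v:.3f}" for v in np.r_[d,r])
E
python3 - <<'E'
from h import *
np.set_printoptions(precision=1,suppress=True)
for cam in("top","side"):
    im=cv2.imread(f"pics/{cam}0.png");hsv=cv2.cvtColor(im,cv2.COLOR_BGR2HSV);H,S,V=[hsv[...,i].astype(int) for i in range(3)]
    roi=np.zeros(H.shape,bool)
    if cam=="top": roi[210:262,292:380]=1
    else: roi[235:295,295:340]=1
    bg=np.median(V[roi]);print(cam,"bg",bg)
    yel=roi&(H>15)&(H<35)&(S>120); wood=roi&(H<18)&(S>70)&(V>40); steel=roi&(V<0.72*bg)
    for n,m,z in(("yellow",yel,8),("wood",wood,53),("bar",yel|steel,8)):
        if m.sum()>5: print(n,m.sum(),*rect(cam,m,z))
    blue=(H>100)&(H<125)&(S>120)
    f=np.zeros(H.shape,bool)
    if cam=="top": f[185:302,160:272]=1
    else: f[175:230,270:352]=1
    print("fixture",*rect(cam,blue&f,24))
    if cam=="top":
        d=np.load("top_d.npy");o,_=ray(cam,[0,0])
        for c,r in((188,215),(188,240),(188,265),(240,215),(240,240),(240,265)):
            print(at_d(cam,(c,r),d))
E
```

```text
top bg 144.0
yellow 144 [ 528.  -244.3] [24.92243003845215, 29.66486167907715] 67.80122 [ 527.9 -244.2]
wood 180 [ 554.  -174.3] [19.084495544433594, 49.02576446533203] 68.60759 [ 554.4 -174.3]
bar 776 [ 555.5 -175. ] [26.962520599365234, 178.7582550048828] 67.97604 [ 554.6 -174.2]Traceback (most recent call last):
  File "<stdin>", line 16, in <module>
  File "h.py", line 15, in rect
    ys,xs=np.nonzero(mask);P=np.array([at_z(cam,p,z)[:2] for p in zip(xs,ys)],np.float32)
                                       ~~~~^^^^^^^^^
  File "h.py", line 8, in at_z
    o,d=ray(cam,p);return o+d*(z-o[2])/d[2]
        ~~~^^^^^^^
  File "h.py", line 4, in ray
    c=imaging.calibration(cam);K=np.array(c["K"]);T=np.array(c["cam_to_world"])
ValueError: time passes only in moves, steps and waits
```

```bash
sed -i 's/^def ray/CAL={}\ndef cal(c):\n    if c not in CAL: CAL[c]=imaging.calibration(c)\n    return CAL[c]\ndef ray/; s/c=imaging.calibration(cam)/c=cal(cam)/' h.py
python3 - <<'E'
from h import *
np.set_printoptions(precision=1,suppress=True)
im=cv2.imread("pics/top0.png");hsv=cv2.cvtColor(im,cv2.COLOR_BGR2HSV);H,S,V=[hsv[...,i].astype(int) for i in range(3)]
blue=(H>100)&(H<125)&(S>120);f=np.zeros(H.shape,bool);f[185:302,160:272]=1
print("fixture",*rect("top",blue&f,24))
for a,b in((165,214),(218,270)):
    m=np.zeros(H.shape,bool);m[195:292,a:b]=1
    print("cover",*rect("top",m&(S<60)&(V>150),40))
d=np.load("top_d.npy")
for c,r in((188,215),(188,240),(188,265),(240,215),(240,240),(240,265)): print(at_d("top",(c,r),d))
print(move((555,-175,130),(180,0,68)))
E
```

```text
fixture [539.  94.] [208.3948974609375, 235.6430206298828] -0.2037269 [534.8  91.1]
cover [525.2 137.3] [85.38887023925781, 190.7067108154297] -0.19205667 [537.3 149.7]
cover [551.   47.3] [81.51131439208984, 191.06695556640625] 0.9546934 [538.6  40.3]
[599.  154.9  44.8]
[542.4 152.7  45.4]
[486.8 151.1  44. ]
[598.9  38.2  44.1]
[541.9  36.6  47. ]
[486.2  35.3  48.6]
45.351 -21.034 10.593 0.000 0.000 -0.815
```

Emit:
arm_command(
  plan="45.35 -21.03 10.6 0 0 -0.815;45.35 -21.03 10.6 0 0 -0.815;45.35 -21.03 10.6 0 0 -0.815;45.35 -21.03 10.6 0 0 -0.815;45.35 -21.03 10.6 0 0 -0.815;45.35 -21.03 10.6 0 0 -0.815;45.35 -21.03 10.6 0 0 -0.815;45.35 -21.03 10.6 0 0 -0.815;45.35 -21.03 10.6 0 0 -0.815;45.35 -21.03 10.6 0 0 -0.815;45.35 -21.03 10.6 0 0 -0.815;45.35 -21.03 10.6 0 0 -0.815",
  fingers=0.2,
)

```text
t: 2.2
eef_pos: [548.8, -181.1, 132.0]
eef_rot: [180.0, 0.0, 68.0]
contact_force: [0.1, -0.2, 0.0]
opening: 54.4
finger_force: 0.0
```

Emit:
arm_command(
  plan="0 0 0 0 0 0;0 0 0 0 0 0;0 0 0 0 0 0;0 0 0 0 0 0",
)

```text
t: 2.53
eef_pos: [546.9, -183.7, 132.5]
eef_rot: [180.0, 0.0, 67.9]
contact_force: [-0.5, -0.0, 0.7]
opening: 54.7
finger_force: 0.0
```

```bash
python3 - <<'E'
from h import *
print(move((555,-175,36),(180,0,68)))
im,d=imaging.get_image("side");cv2.imwrite("pics/s1.png",cv2.resize(im[150:300,220:420,::-1],(800,600)))
E
```

```text
1.121 0.424 9.655 0.000 0.000 -0.001
```

View pics/s1.png

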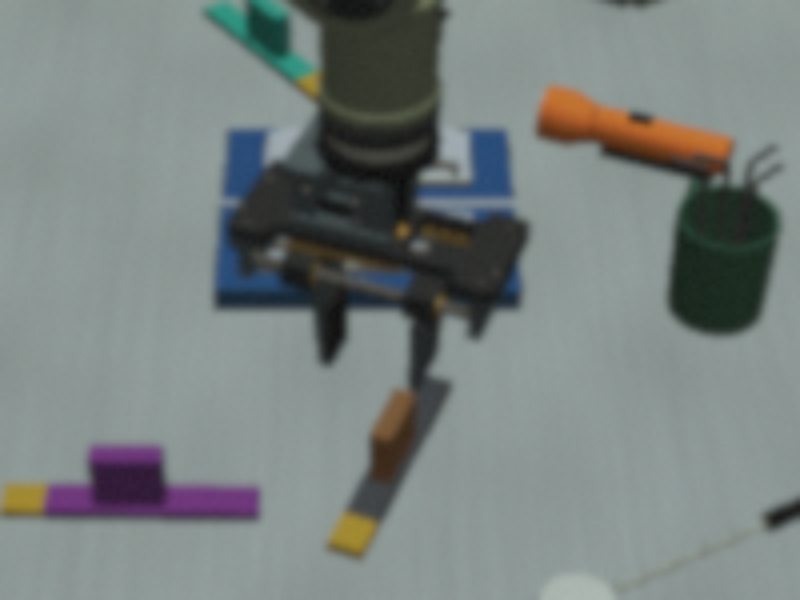

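The crop shows the open fingers at (330,350) and (425,380). They straddle the line of the wooden grip at (393,435), so I'm lowering onto it.

Emit:
arm_command(
  plan="1.12 0.42 3 0 0 0;1.12 0.42 6 0 0 0;1.12 0.42 8.5 0 0 0;1.12 0.42 9.6 0 0 0;1.12 0.42 9.6 0 0 0;1.12 0.42 9.6 0 0 0",
)

```text
t: 3.08
eef_pos: [555.7, -174.9, 36.8]
eef_rot: [180.0, 0.0, 67.9]
contact_force: [-0.6, -0.6, 1.2]
opening: 54.7
finger_force: 0.0
```

Emit:
arm_command(
  plan="0 0 0 0 0 0;0 0 0 0 0 0;0 0 0 0 0 0;0 0 0 0 0 0;0 0 0 0 0 0;0 0 0 0 0 0;0 0 0 0 0 0;0 0 0 0 0 0",
  fingers=-1,
  squeeze=15,
)

```text
t: 3.75
eef_pos: [556.3, -174.2, 36.7]
eef_rot: [179.9, -0.0, 68.0]
contact_force: [1.6, -0.5, 2.4]
opening: 15.9
finger_force: 15.0
```

Emit:
arm_command(
  plan="0 0 -1.5 0 0 0;0 0 -4 0 0 0;0 0 -8 0 0 0;0 0 -10 0 0 0;0 0 -10 0 0 0;0 0 -10 0 0 0",
)

```text
t: 4.25
eef_pos: [555.3, -173.9, 136.1]
eef_rot: [180.0, 0.0, 68.0]
contact_force: [-0.5, 0.9, -4.6]
opening: 15.7
finger_force: 15.0
```

```bash
python3 - <<'E'
from h import *
s=manip.state();print(s["eef_pos"],s["contact_force"],s["opening"]);print(move((539,150,136),(180,0,0)))
E
```

```text
[ 555.33051946 -173.86813651  136.1221968 ] [-0.52950724  0.88659873 -4.58514266] 15.652819497952102
29.417 -13.645 0.009 0.000 0.000 1.187
```

Emit:
arm_command(
  plan="5 -2.3 0 0 0 0.12;10 -4.6 0 0 0 0.24;15 -7 0 0 0 0.36;20 -9.3 0 0 0 0.48;25 -11.6 0 0 0 0.6;29.4 -13.6 0 0 0 0.72;29.4 -13.6 0 0 0 0.84;29.4 -13.6 0 0 0 0.96;29.4 -13.6 0 0 0 1.08;29.4 -13.6 0 0 0 1.187;29.4 -13.6 0 0 0 1.187;29.4 -13.6 0 0 0 1.187",
)

```text
t: 5.25
eef_pos: [538.1, 149.2, 133.8]
eef_rot: [179.9, 0.3, 0.2]
contact_force: [1.1, -0.1, -3.4]
opening: 15.7
finger_force: 15.0
```

Emit:
arm_command(
  plan="0 0 0 0 0 0;0 0 0 0 0 0;0 0 0 0 0 0;0 0 0 0 0 0",
)

```text
t: 5.58
eef_pos: [539.7, 148.9, 136.1]
eef_rot: [180.0, 0.0, -0.0]
contact_force: [0.7, 0.0, -1.8]
opening: 16.1
finger_force: 15.0
```

```bash
python3 - <<'E'
from h import *
s=manip.state();print(s["eef_pos"],s["eef_rot"],s["contact_force"],s["opening"]);print(move((539,150,90),(180,0,-.2)))
im,d=imaging.get_image("side");cv2.imwrite("pics/s2.png",cv2.resize(im[120:270,220:420,::-1],(800,600)))
E
```

```text
[539.71657613 148.92822156 136.10531633] [ 1.79991514e+02  1.05362646e-02 -2.69958454e-02] [ 0.67313147  0.04129885 -1.80709284] 16.074800514158806
-0.071 -0.108 4.611 0.000 0.000 0.003
```

View pics/s2.png

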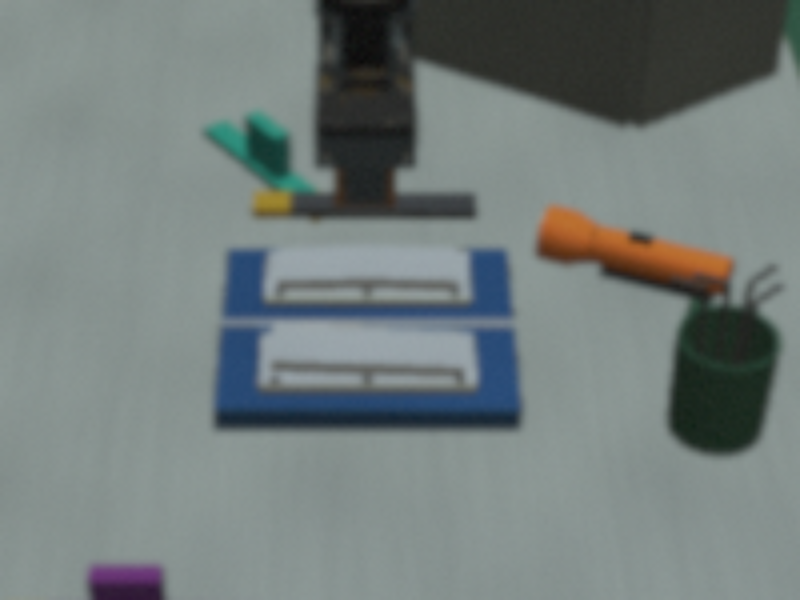

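The bar hangs level above the left cover, yellow end at crop (272,203), its middle at column 365 against the cover's 367. The left cover's front edge bows down to both ends and the near cover slopes, so I'm testing the left one first.

Emit:
arm_command(
  plan="0 -0.1 2 0 0 0;0 -0.1 4 0 0 0;0 -0.1 4.8 0 0 0;0 -0.1 5 0 0 0;0 -0.1 5 0 0 0;0 -0.1 5 0 0 0;0 -0.1 5 0 0 0",
)

```text
t: 6.22
eef_pos: [540.6, 150.7, 87.4]
eef_rot: [-180.0, -0.1, -0.0]
contact_force: [0.4, 0.1, -3.2]
opening: 15.5
finger_force: 15.0
```

Emit:
arm_command(
  plan="0 0 0.05 0 0 0;0 0 0.1 0 0 0;0 0 0.15 0 0 0;0 0 0.2 0 0 0;0 0 0.2 0 0 0;0 0 0.2 0 0 0",
)

```text
t: 6.72
eef_pos: [539.7, 150.5, 84.2]
eef_rot: [180.0, 0.0, -0.0]
contact_force: [-0.2, 0.4, -2.4]
opening: 16.1
finger_force: 15.0
```

Emit:
arm_command(
  plan="0 0 0.03 0 0 0;0 0 0.06 0 0 0;0 0 0.08 0 0 0;0 0 0.08 0 0 0;0 0 0.08 0 0 0",
)

```text
t: 7.13
eef_pos: [539.7, 150.5, 83.4]
eef_rot: [180.0, 0.0, -0.0]
contact_force: [0.1, 0.3, -3.3]
opening: 16.2
finger_force: 15.0
```

Emit:
arm_command(
  plan="0 0 0.03 0 0 0;0 0 0.05 0 0 0;0 0 0.05 0 0 0;0 0 0.05 0 0 0",
)

```text
t: 7.47
eef_pos: [539.7, 150.5, 82.9]
eef_rot: [180.0, 0.0, -0.0]
contact_force: [-0.2, -0.3, -3.4]
opening: 15.7
finger_force: 15.0
```

Emit:
arm_command(
  plan="0 0 0.02 0 0 0;0 0 0.04 0 0 0;0 0 0.04 0 0 0;0 0 0.04 0 0 0",
)

```text
t: 7.8
eef_pos: [539.7, 150.5, 82.7]
eef_rot: [180.0, -0.0, -0.0]
contact_force: [-0.1, -0.2, -1.4]
opening: 15.7
finger_force: 15.0
```

Emit:
arm_command(
  plan="0 0 0.02 0 0 0;0 0 0.03 0 0 0;0 0 0.03 0 0 0;0 0 0.03 0 0 0",
)

```text
t: 8.13
eef_pos: [539.7, 150.5, 82.7]
eef_rot: [180.0, -0.0, -0.0]
contact_force: [-2.1, -0.2, 2.9]
opening: 15.9
finger_force: 15.0
```

Contact at about 6 N. Letting go and rising.

Emit:
arm_command(
  plan="0 0 -0.02 0 0 0;0 0 -0.02 0 0 0;0 0 -0.02 0 0 0;0 0 -0.02 0 0 0;0 0 -0.02 0 0 0;0 0 -0.02 0 0 0",
  fingers=0,
)

```text
t: 8.63
eef_pos: [539.8, 150.5, 82.3]
eef_rot: [180.0, -0.0, -0.0]
contact_force: [-0.8, -0.2, -0.5]
opening: 45.6
finger_force: 0.0
```

Emit:
arm_command(
  plan="0 0 -1 0 0 0;0 0 -3 0 0 0;0 0 -6 0 0 0;0 0 -9 0 0 0;0 0 -9 0 0 0;0 0 -9 0 0 0;0 0 -9 0 0 0",
)

```text
t: 9.22
eef_pos: [539.3, 150.5, 172.5]
eef_rot: [180.0, 0.0, -0.0]
contact_force: [-0.3, -0.2, -0.3]
opening: 45.5
finger_force: 0.0
```

```bash
python3 - <<'E'
from h import *
s=manip.state();print(s["t"],s["eef_pos"],s["contact_force"],s["opening"])
# press at 72 mm, tip centre 56 from the middle, tilted 6 deg outward-low
for nm,p,rpy in(("yellow",(539.7-57,150.5,120),(180,8,0)),("yellow-",(539.7-57,150.5,120),(180,-8,0))):
    Rm=R.from_euler("xyz",rpy,degrees=True); t=Rm.apply([0,0,22]);print(nm,rpy,"tip offset",t,"edge -x",Rm.apply([-16,0,22]),"edge +x",Rm.apply([16,0,22]))
im,d=imaging.get_image("side");cv2.imwrite("pics/s3.png",cv2.resize(im[120:270,220:420,::-1],(800,600)))
E
```

```text
9.2167 [539.31370591 150.45153239 172.50574646] [-0.34731407 -0.17092494 -0.32854077] 45.465254132132124
yellow (180, 8, 0) tip offset [-3.06180822e+00 -2.69422296e-15 -2.17858975e+01] edge -x [-1.89060973e+01 -2.69422296e-15 -1.95591279e+01] edge +x [ 1.27824809e+01 -2.69422296e-15 -2.40126671e+01]
yellow- (180, -8, 0) tip offset [ 3.06180822e+00 -2.69422296e-15 -2.17858975e+01] edge -x [-1.27824809e+01 -2.69422296e-15 -2.40126671e+01] edge +x [ 1.89060973e+01 -2.69422296e-15 -1.95591279e+01]
```

View pics/s3.png

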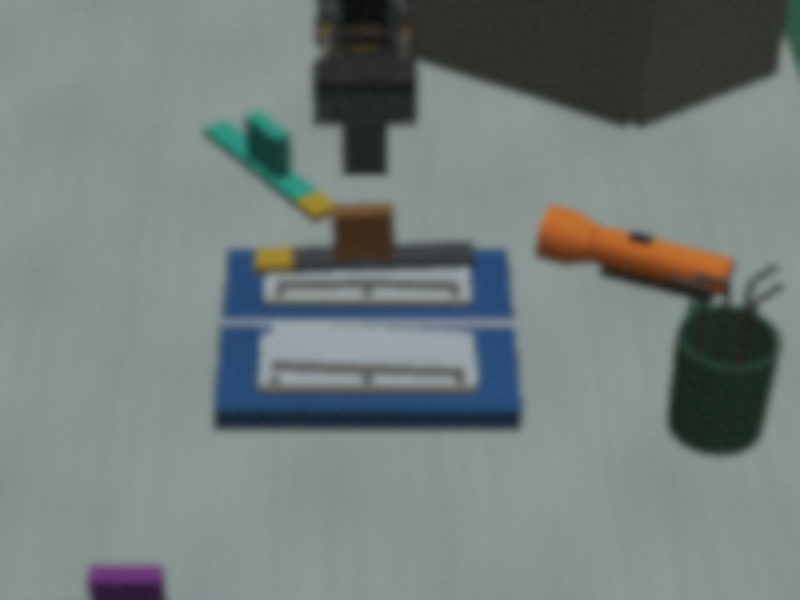

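The straightedge lies along the left cover, tipped onto its yellow end at crop (275,260), with the plain end up. Next I press the yellow end.

```bash
python3 - <<'E'
from h import *
print(move((484.5,150.5,95),(180,-5,0)))
s=manip.state();a=dict(s);a["eef_pos"]=np.array([484.5,150.5,95]);a["eef_rot"]=[180,-5,0]
print("per mm down:",move((484.5,150.5,94),(180,-5,0),a)); print("20 down:",move((484.5,150.5,78),(180,-5,0),a))
E
```

```text
-5.430 -0.018 7.680 0.001 0.089 -0.000
per mm down: -0.009 -0.000 0.100 0.000 0.000 0.000
20 down: -0.148 -0.000 1.694 0.000 0.000 0.000
```

Emit:
arm_command(
  plan="-3 0 0 0 0.03 0;-5.43 0 0 0 0.06 0;-5.43 0 1 0 0.089 0;-5.43 0 3 0 0.089 0;-5.43 0 5 0 0.089 0;-5.43 0 6.5 0 0.089 0;-5.43 0 7.7 0 0.089 0;-5.43 0 7.7 0 0.089 0;-5.43 0 7.7 0 0.089 0;-5.43 0 7.7 0 0.089 0",
  fingers=-1,
)

```text
t: 10.1
eef_pos: [485.5, 150.6, 95.5]
eef_rot: [180.0, -5.1, -0.0]
contact_force: [-0.2, -0.2, -0.2]
opening: 0.6
finger_force: 0.0
```

Emit:
arm_command(
  plan="-0.03 0 0.4 0 0 0;-0.07 0 0.8 0 0 0;-0.1 0 1.2 0 0 0;-0.14 0 1.6 0 0 0;-0.15 0 1.75 0 0 0;-0.15 0 1.75 0 0 0;-0.15 0 1.75 0 0 0",
)

```text
t: 10.68
eef_pos: [485.4, 150.5, 77.8]
eef_rot: [180.0, -5.1, -0.0]
contact_force: [-0.3, -0.4, -0.3]
opening: 0.5
finger_force: 0.0
```

Emit:
arm_command(
  plan="-0.01 0 0.06 0 0 0;-0.01 0 0.12 0 0 0;-0.02 0 0.17 0 0 0;-0.02 0 0.2 0 0 0;-0.02 0 0.2 0 0 0;-0.02 0 0.2 0 0 0",
)

```text
t: 11.18
eef_pos: [485.4, 150.5, 75.8]
eef_rot: [180.0, -5.1, -0.0]
contact_force: [-0.5, -0.4, 0.0]
opening: 0.5
finger_force: 0.0
```

Emit:
arm_command(
  plan="0 0 0.03 0 0 0;0 0 0.05 0 0 0;0 0 0.05 0 0 0;0 0 0.05 0 0 0",
)

```text
t: 11.52
eef_pos: [485.5, 150.5, 75.3]
eef_rot: [180.0, -5.1, -0.0]
contact_force: [-0.5, -0.6, -0.2]
opening: 0.2
finger_force: 0.0
```

Emit:
arm_command(
  plan="0 0 0.02 0 0 0;0 0 0.04 0 0 0;0 0 0.04 0 0 0;0 0 0.04 0 0 0",
)

```text
t: 11.85
eef_pos: [485.5, 150.6, 74.9]
eef_rot: [180.0, -5.1, -0.0]
contact_force: [-1.1, -0.1, -0.2]
opening: 0.5
finger_force: 0.0
```

Emit:
arm_command(
  plan="0 0 0.02 0 0 0;0 0 0.04 0 0 0;0 0 0.04 0 0 0;0 0 0.04 0 0 0",
)

```text
t: 12.18
eef_pos: [485.5, 150.5, 74.7]
eef_rot: [180.0, -5.1, -0.0]
contact_force: [-1.7, -0.6, 3.1]
opening: 0.7
finger_force: 1.4
```

Emit:
arm_command(
  plan="0 0 0.01 0 0 0;0 0 0.02 0 0 0;0 0 0.02 0 0 0;0 0 0.02 0 0 0",
)

```text
t: 12.52
eef_pos: [485.6, 150.6, 74.7]
eef_rot: [180.0, -5.1, -0.0]
contact_force: [-1.4, 0.8, 5.4]
opening: 0.3
finger_force: 2.7
```

Emit:
arm_command(
  plan="0 0 0 0 0 0;0 0 0 0 0 0;0 0 0 0 0 0;0 0 0 0 0 0;0 0 0 0 0 0;0 0 0 0 0 0;0 0 0 0 0 0;0 0 0 0 0 0;0 0 0 0 0 0;0 0 0 0 0 0",
)

```text
t: 13.35
eef_pos: [485.6, 150.6, 74.6]
eef_rot: [180.0, -5.1, -0.0]
contact_force: [-1.5, -0.5, 5.4]
opening: 0.7
finger_force: 2.7
```

The yellow end was held at 5.4 N for over a second. Now the plain end.

Emit:
arm_command(
  plan="0.1 0 -1 0 0 0;0.3 0 -4 0 0 0;0.6 0 -7.5 0 0 0;0.6 0 -7.5 0 0 0;0.6 0 -7.5 0 0 0;0.6 0 -7.5 0 0 0",
)

```text
t: 13.85
eef_pos: [484.3, 150.4, 149.0]
eef_rot: [180.0, -5.0, -0.0]
contact_force: [0.5, 0.4, -0.9]
opening: 0.3
finger_force: 0.0
```

```bash
python3 - <<'E'
from h import *
s=manip.state();print(s["eef_pos"],s["contact_force"])
print(move((594.5,150.5,149),(180,5,0)));print(move((594.5,150.5,95),(180,5,0)))
E
```

```text
[484.34656907 150.38247499 148.95790269] [ 0.4728494   0.41447489 -0.85460821]
10.973 -0.013 0.965 0.000 -0.175 -0.000
10.498 -0.015 6.344 0.000 -0.175 -0.000
```

Emit:
arm_command(
  plan="3.5 0 0.3 0 -0.06 0;7 0 0.6 0 -0.12 0;10.97 0 0.97 0 -0.175 0;10.97 0 0.97 0 -0.175 0;10.97 0 0.97 0 -0.175 0;10.8 0 3 0 -0.175 0;10.65 0 4.8 0 -0.175 0;10.5 0 6.3 0 -0.175 0;10.5 0 6.34 0 -0.175 0;10.5 0 6.34 0 -0.175 0;10.5 0 6.34 0 -0.175 0",
)

```text
t: 14.77
eef_pos: [594.5, 150.6, 96.4]
eef_rot: [-180.0, 4.9, 0.0]
contact_force: [0.9, -0.7, -0.7]
opening: 0.2
finger_force: 0.0
```

Emit:
arm_command(
  plan="0.03 0 0.3 0 0 0;0.06 0 0.6 0 0 0;0.08 0 0.9 0 0 0;0.1 0 1.1 0 0 0;0.1 0 1.2 0 0 0;0.1 0 1.2 0 0 0;0.1 0 1.2 0 0 0",
)

```text
t: 15.35
eef_pos: [595.1, 150.5, 83.7]
eef_rot: [180.0, 4.9, -0.0]
contact_force: [0.0, -0.0, -0.7]
opening: 0.2
finger_force: 0.0
```

Emit:
arm_command(
  plan="0 0 0.06 0 0 0;0.01 0 0.12 0 0 0;0.02 0 0.18 0 0 0;0.02 0 0.24 0 0 0;0.03 0 0.3 0 0 0;0.03 0 0.35 0 0 0;0.03 0 0.4 0 0 0;0.03 0 0.4 0 0 0",
)

```text
t: 16.02
eef_pos: [595.0, 150.5, 79.6]
eef_rot: [180.0, 4.9, -0.0]
contact_force: [0.1, -1.0, 0.0]
opening: 0.5
finger_force: 0.0
```

Emit:
arm_command(
  plan="0 0 0.04 0 0 0;0.01 0 0.08 0 0 0;0.01 0 0.12 0 0 0;0.02 0 0.16 0 0 0;0.02 0 0.2 0 0 0;0.03 0 0.24 0 0 0;0.03 0 0.28 0 0 0;0.03 0 0.3 0 0 0;0.03 0 0.3 0 0 0",
)

```text
t: 16.77
eef_pos: [595.0, 150.5, 76.6]
eef_rot: [180.0, 4.9, -0.0]
contact_force: [-0.1, 0.8, 0.0]
opening: 0.1
finger_force: 0.1
```

Emit:
arm_command(
  plan="0 0 0.03 0 0 0;0.01 0 0.06 0 0 0;0.01 0 0.09 0 0 0;0.01 0 0.12 0 0 0;0.01 0 0.12 0 0 0;0.01 0 0.12 0 0 0",
)

```text
t: 17.27
eef_pos: [595.1, 150.5, 75.5]
eef_rot: [180.0, 4.9, -0.0]
contact_force: [0.8, 0.5, -0.0]
opening: 0.3
finger_force: 0.1
```

Emit:
arm_command(
  plan="0 0 0.02 0 0 0;0 0 0.04 0 0 0;0 0 0.04 0 0 0;0 0 0.04 0 0 0",
)

```text
t: 17.6
eef_pos: [595.1, 150.5, 75.1]
eef_rot: [180.0, 4.9, -0.0]
contact_force: [0.6, 0.4, 0.8]
opening: 0.6
finger_force: 0.1
```

Emit:
arm_command(
  plan="0 0 0.02 0 0 0;0 0 0.04 0 0 0;0 0 0.04 0 0 0;0 0 0.04 0 0 0",
)

```text
t: 17.93
eef_pos: [595.1, 150.5, 74.9]
eef_rot: [180.0, 4.9, -0.0]
contact_force: [-0.1, 0.4, 1.0]
opening: 0.6
finger_force: 0.7
```

Emit:
arm_command(
  plan="0 0 0.01 0 0 0;0 0 0.03 0 0 0;0 0 0.03 0 0 0;0 0 0.03 0 0 0",
)

```text
t: 18.27
eef_pos: [595.1, 150.5, 74.8]
eef_rot: [-180.0, 4.9, -0.0]
contact_force: [-0.0, -0.2, 4.6]
opening: 0.7
finger_force: 2.1
```

Emit:
arm_command(
  plan="0 0 0.01 0 0 0;0 0 0.01 0 0 0;0 0 0.01 0 0 0",
)

```text
t: 18.52
eef_pos: [595.1, 150.5, 74.7]
eef_rot: [180.0, 4.9, -0.0]
contact_force: [-0.5, 0.4, 5.6]
opening: 0.5
finger_force: 2.6
```

Emit:
arm_command(
  plan="0 0 0 0 0 0;0 0 0 0 0 0;0 0 0 0 0 0;0 0 0 0 0 0;0 0 0 0 0 0;0 0 0 0 0 0;0 0 0 0 0 0;0 0 0 0 0 0;0 0 0 0 0 0;0 0 0 0 0 0",
)

```text
t: 19.35
eef_pos: [595.1, 150.5, 74.8]
eef_rot: [180.0, 4.9, -0.0]
contact_force: [-0.4, -1.1, 4.4]
opening: 0.7
finger_force: 2.6
```

Emit:
arm_command(
  plan="-0.1 0 -1 0 0 0;-0.3 0 -4 0 0 0;-0.6 0 -7.5 0 0 0;-1 0 -11 0 0 0;-1 0 -11 0 0 0;-1 0 -11 0 0 0;-1 0 -11 0 0 0",
)

```text
t: 19.93
eef_pos: [593.8, 150.4, 184.3]
eef_rot: [180.0, 5.0, -0.0]
contact_force: [0.4, -0.1, -0.4]
opening: 0.4
finger_force: 0.0
```

```bash
python3 - <<'E'
from h import *
s=manip.state();print(s["eef_pos"],s["contact_force"])
im,d=imaging.get_image("side");cv2.imwrite("pics/s4.png",cv2.resize(im[120:270,220:420,::-1],(800,600)))
E
```

```text
[593.84144069 150.39129967 184.33475783] [ 0.44119487 -0.08912561 -0.43977148]
```

View pics/s4.png

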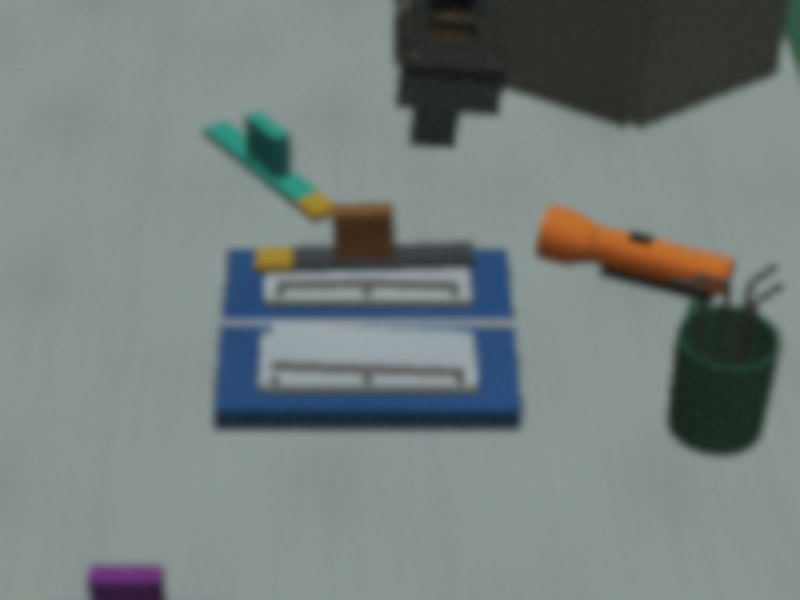

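The plain end gave way by about 5 mm at nearly no force until it seated (TCP 74.8, the same height as the yellow end), and was held at about 5 N for over half a second. After release the bar rocked back onto its yellow end at crop (275,260), still centred on the left cover, and nothing else has moved.

```bash
python3 -c "
from cell import manip
print(manip.job_done())"
```

```text
the job is handed in; nothing more can be done
None
```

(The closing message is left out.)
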